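# Light the gas griddle

## Task

Light the griddle: swing the lever of the gas cock on the side pipe fully open, so that it lies in line with the pipe; then push the big burner knob right in and, holding it in so that it clears its safety catch unforced, turn it anticlockwise as far as it goes and let it spring back out; then press the igniter button right in and let go. Leave the bottle, jar and turner where they are.

Things in the scene. Friction and masses are not known exactly. Their poses are not given: they have to be found in the camera images.
- griddle: Fixed griddle. Origin: centre of its underside, on the bench; +x away from the robot, +y left. Grey deck on the robot's side (top 85 mm high, x -180 to -45, y -200 to 200 mm) carries burner knob and igniter 170 to 240 mm apart, either one on the left. Behind it the black mould plate (edges 108 mm high). Gas pipe, 24 mm thick, axis 45 mm high, along x at y = -255 mm, carries the gas cock.
- gas_lever (a joint): Angle of the gas cock's lever: 0 = shut, square to the pipe, pointing away from the griddle (griddle -y); grows anticlockwise seen from above to its end stop at 1.571 = fully open, in line with the pipe, pointing along griddle +x. Stays where it is left; friction 0.12 N m. It starts between 0 and 0.35.
- lever_pivot (a point): On the vertical axis of the gas cock's lever, at the lever's mid-height, 93 mm above the bench; turns with it: the lever points along its -y. The lever is a dark steel bar 14 mm wide, 22 mm high (82 to 104 mm above the bench), reaching 80 mm from the axis; hub radius 13 mm. Below it: brass cock body, 60 mm long, top at 65 mm.
- lever_end (a point): Outer end of the gas lever's bar, at mid-height, 80 mm from its axis.
- burner_knob (a joint): Turn of the burner knob: 0 = off (starts 0 to 0.1), grows anticlockwise seen from above to its end stop at 1.40 (full flame). While the knob is out, a tooth on its rim strikes the fixed safety catch at about 0.25; pressed in 7.5 mm or more it passes under the catch and has cleared it at 0.66, from where the knob may rise again. Friction 0.06 N m; stays where it is left.
- knob_press (a joint): How far the burner knob is pushed down into the deck: 0 = out, 0.010 m = fully in. Spring: it begins to move at about 6 N and needs about 12 N when fully in; it springs back out when let go (unless it is under the catch).
- knob_mid (a point): On the burner knob's vertical axis at mid-height of its grip bar (124 mm above the bench while out); moves and turns with it. x lies along the bar, pointer end (white line, rim tooth) at -x. Black round skirt, 42 mm radius, 8 mm thick, top face 13 mm below this point; upright bar across it 76 mm long, 16 wide, 26 high, top 13 mm above this point. May be pressed on skirt or bar.
- igniter (a joint): How far the igniter button is pressed down: 0 = out, 0.008 m = fully in (takes about 7 N; spring return).
- igniter_top (a point): Centre of the top face of the black round igniter button, 40 mm in diameter, in a dark steel round housing 56 mm in diameter; pressed straight down. About 109 mm above the bench.
- oil_bottle: Amber glass bottle, 60 mm diameter, 190 mm high, standing to the left of the griddle; origin at the centre of its underside.
- spice_jar: Glass jar with metal lid, 56 mm diameter, 90 mm high, standing left of the griddle, beyond the bottle; origin at the centre of its underside.
- turner: Spatula with black handle lying on the bench at the near left of the griddle; its length is along its x.
- catch (a point): Top of the safety catch: a small fixed steel post with a short overhang, 44 to 61 mm from the knob's axis, its top 1 mm above the skirt of the knob when out.

How it is judged:
By the outcome, as a careful person would: the job done as asked, in the order asked, and still so for the second after the job is handed in, with the robot touching nothing.
It also fails if it takes over 64 s, if anything falls off the work surface, if the arm or the gripper's body presses on something with over 40 N, if the wrist force passes 120 N, or if a joint passes its speed limit or range.

## Robot

A 6-joint arm with a two-finger parallel gripper is mounted at the origin on the work surface. World frame = base frame: x ahead of the robot, y to its left, z up, the work surface at z = 0. Lengths are in m, angles in degrees, forces in N, time in s.
With the tool pointing down it reaches from about 0.4 to 0.825 m from the base axis. Payload 7 kg.
Tool frame: the origin (TCP) lies at the very end of the fingers, on their centre line; the grasp point (between the pads) lies 19 mm behind it; x points along the fingers, y is the direction in which the jaws open and shut, and the axes are right-handed (so a half turn about x gives the same grasp; the last joint's range is limited). The gripper opens to 88 mm and grips with 3 to 60 N. Pads are 19 mm wide; open, the fingers measure 130 mm over their backs; the gripper's body (78 mm by 193 mm) begins 47 mm behind the grasp point.
Start: joints at [-57.405, 20.546, 0.682, 0, -70.136, -16.507], TCP at [0.187, -0.649, 0.227] pointing down, gripper open.
Joint ranges: [-176.03, 176.03], [-82.01, 121.73], [-58.28, 71.71], [-173.87, 95.51], [-174.79, -0.11], [-173.66, 173.66]. Speed limits (degrees/s): [136.94, 136.94, 172.46, 180, 180, 180].

## Interface

Orientations are given as [roll, pitch, yaw] about the fixed x, y, z axes, in that order (R = Rz(yaw) Ry(pitch) Rx(roll)).
In Python, from plant import * gives the robot as it stands. The module is installed in compiled form; this text tells all that it offers.
- The arm moves only by the shell command python3 -m creep 'ROWS' [FORCE]. ROWS is a JSON object of lists of equal length, an entry for each row: "jaw": the closure, from -1 (fully open) to 1 (shut); "translation": the shift along the tool's x, y, z in m, a list of three; "roll": the turn about the tool's x in rad. A call has exactly 10 rows; each row shifts and turns the commanded pose from where the row before left it, along the tool's axes as they then stand; what a row does not reach is not made up. A row lasts 1/10 s, in which the tool goes at most 50 mm and 8.59 degrees, less where a joint would pass 70% of its speed; a pose out of reach is approached as far as the arm can. A call with a gripper value outside its range is refused whole. The fingers move at their own pace and stop on an object; FORCE is the grip in N (left out, the last holds). Time passes only in rows, so rows that do not move let the fingers close, or fill a call up. It gives the time, the measured TCP pose, the force and the opening at its end, in the units of the state.
- get_state(): the state, without advancing time (a new reading comes with each control period).
- capture(name): name is "scene" or "top" or "wrist"; returns a dict with "image" (420x560x3 uint8, red, green, blue), "fovy" (degrees; the focal length in pixels is half the picture's height over the tangent of half this angle, whatever the lens; pixels are square), "cx", "cy" (the principal point, pixels), "pose" (4x4, takes a point from camera to world coordinates); the wrist camera has in their place "tool_from_camera" (4x4, takes a point from camera to tool coordinates, whose origin is the TCP and whose axes are the tool frame's). Camera axes: x right, y up, looking along -z (the intrinsics and any distortion apply to the point x, -y, -z); pixel columns grow to the right and rows downward; lengths in m; the calibration is good to about 2 mm. A picture is of the moment at which its call begins: read the wrist's pose just before it. There is no depth.
- close_job(): hands the job in, once; it reports no verdict.
The state is a dict: "time_s": time; "joints": joint angles; "qd": joint speeds; "joint_torque": joint torques, N m; "tcp_pos": TCP position; "eef_rot": TCP orientation; "contact_force": force on the tool from outside, world axes, zero at the start; "moment": the same for the moment, N m; "gripper_width": finger opening in m.
Only numpy, scipy, OpenCV 4.12 (cv2) and the standard library are available. Lean on these libraries where they do the work, as an engineer would, in place of code of your own. Each camera call takes 0.05 s, during which the arm holds its last target.

## Working session

There is one attempt and no reset: what is moved stays moved. The work goes in short steps, Python scripts to look and compute and a shell command to move; the robot and the scene stay as the last step left them, time stands still between calls to the robot, and variables do not carry over. Pictures are saved under pics/ and viewed, and the job is handed in when it is done.

```bash
mkdir -p pics; python3 - <<'E'
from plant import *
import cv2
s=get_state(); print(s)
for n in ("scene","top","wrist"):
    c=capture(n); cv2.imwrite(f"pics/{n}0.png",cv2.cvtColor(c["image"],cv2.COLOR_RGB2BGR))
    print(n,{k:v for k,v in c.items() if k!="image"})
E
```

```text
{'time_s': 0.0, 'joints': array([-5.74052569e+01,  2.05897427e+01,  6.35603725e-01, -2.08104033e-02,
       -7.01339176e+01, -1.65057873e+01]), 'qd': array([ 0.02860283, -0.02026008, -0.06656046,  0.03664707,  0.02421036,
       -0.09361254]), 'joint_torque': array([ 1.62617314e-03, -5.82720315e+01,  2.93067920e+01,  6.99747339e+00,
        6.91502384e-03, -1.48123891e-04]), 'tcp_pos': array([ 0.18690653, -0.64812357,  0.2256535 ]), 'eef_rot': array([ 93.98152068,  89.9097957 , 110.0633896 ]), 'contact_force': array([-0.31238823,  0.28705446,  0.30826861]), 'moment': array([-0.0047495 , -0.00100994, -0.03825524]), 'gripper_width': 0.08770854644482168}
scene {'fovy': 56.021091813145496, 'cx': 279.2998961464989, 'cy': 219.49126958390605, 'pose': array([[ 0.04577865, -0.80988732,  0.58479642,  1.09876803],
       [ 0.99894952,  0.03591695, -0.02845756,  0.01845449],
       [ 0.00204331,  0.58548485,  0.81068078,  0.9002368 ],
       [ 0.        ,  0.        ,  0.        ,  1.        ]])}
top {'fovy': 54.410807347858196, 'cx': 281.51225496795945, 'cy': 205.01941763339545, 'pose': array([[-0.00612135,  0.99762467, -0.06861152,  0.41815541],
       [-0.9994898 , -0.00825481, -0.03085452,  0.03619147],
       [-0.03134761,  0.06838764,  0.99716621,  1.19423735],
       [ 0.        ,  0.        ,  0.        ,  1.        ]])}
wrist {'fovy': 61.31757611792659, 'cx': 282.37481297490297, 'cy': 213.36527685160723, 'tool_from_camera': array([[ 3.95088613e-04,  2.55662278e-01, -9.66766075e-01,
        -1.57336245e-01],
       [ 9.99999360e-01, -1.12548460e-03,  1.11034517e-04,
         6.08358426e-05],
       [-1.05969299e-03, -9.66765500e-01, -2.55662559e-01,
        -7.04038953e-02],
       [ 0.00000000e+00,  0.00000000e+00,  0.00000000e+00,
         1.00000000e+00]])}
```

View pics/top0.png

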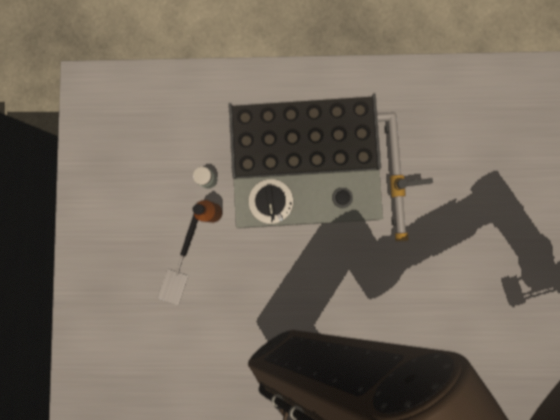

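View pics/scene0.png

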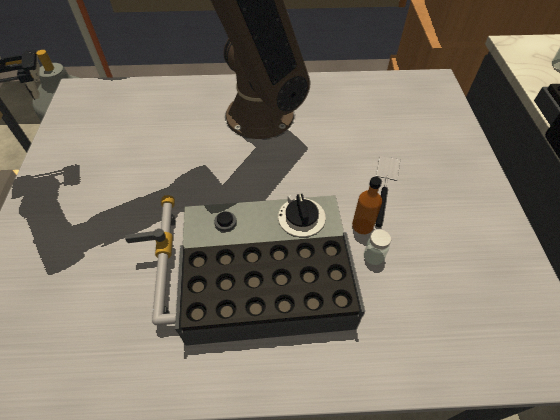

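View pics/wrist0.png

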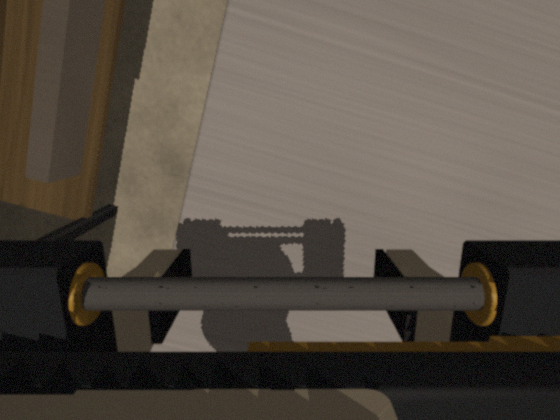

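The top view shows the deck with the knob at about (270,202), the igniter at (343,197), the cock at (399,184) and the lever end at about (431,181). The scene view shows the knob at (302,214), the igniter at (226,220) and the lever end at (128,239). The bottle, jar and turner are on the left. Next I'll zoom in.

```bash
python3 - <<'E'
import cv2
a=cv2.imread("pics/top0.png"); b=cv2.imread("pics/scene0.png")
cv2.imwrite("pics/topz.png",cv2.resize(a[140:260,220:450],None,fx=3.4,fy=3.4,interpolation=cv2.INTER_CUBIC))
cv2.imwrite("pics/scz.png",cv2.resize(b[170:300,110:350],None,fx=3.3,fy=3.3,interpolation=cv2.INTER_CUBIC))
E
```

```text
(no output)
```

View pics/topz.png

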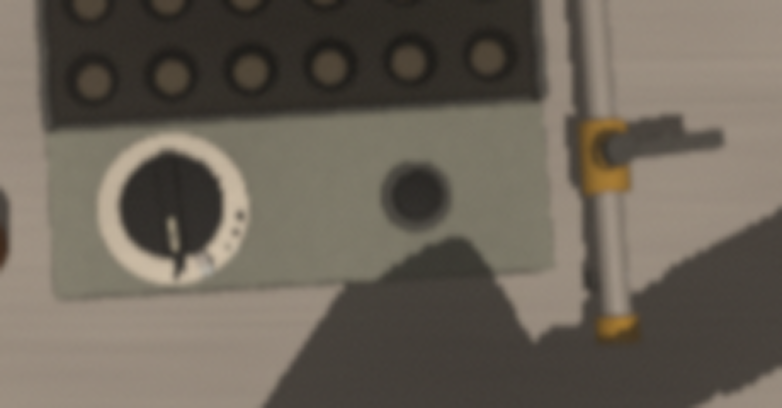

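View pics/scz.png

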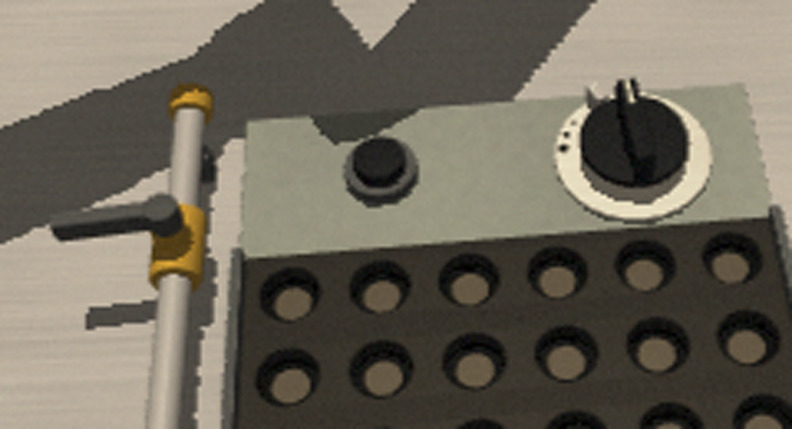

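```bash
cat > h.py <<'E'
from plant import *
import numpy as np, cv2, pickle
def ray(c,u,v,T=None):
    T=c["pose"] if T is None else T
    f=210/np.tan(np.radians(c["fovy"])/2)
    d=np.array([(u-c["cx"])/f,-(v-c["cy"])/f,-1.])
    return T[:3,3],T[:3,:3]@d
def onz(c,u,v,z,T=None):
    o,d=ray(c,u,v,T); return o+d*(z-o[2])/d[2]
def tri(a,b):
    (o1,d1),(o2,d2)=a,b; A=np.stack([d1,-d2],1)
    s=np.linalg.lstsq(A,o2-o1,rcond=None)[0]; p,q=o1+s[0]*d1,o2+s[1]*d2
    return (p+q)/2,np.linalg.norm(p-q)
def R(e):
    from scipy.spatial.transform import Rotation as Q
    return Q.from_euler("xyz",e,degrees=True).as_matrix()
E
python3 - <<'E'
from h import *
np.set_printoptions(precision=4,suppress=True)
t=capture("top");s=capture("scene")
T=lambda x,y:(x/3.4+220-.35,y/3.4+140-.35); S=lambda x,y:(x/3.3+110-.35,y/3.3+170-.35)
for n,a,z in [("NL",(57,298),.085),("NR",(551,268),.085),("BR",(545,102),.085),("BL",(47,130),.085),("knobskirt",(172,204),.111),("ign",(418,195),.109),("hub",(612,150),.104),("tip",(722,138),.095),("pointer",(178,275),.1),("pipeend",(617,328),.045)]:
    print(n,onz(t,*T(*a),z))
for n,a,z in [("NL",(742,84),.085),("NR",(246,122),.085),("BR",(243,255),.085),("BL",(772,208),.085),("skirt",(634,142),.111),("ign",(379,158),.109),("tip",(53,222),.104),("hub",(165,208),.104),("pipeend",(191,105),.045)]:
    print("S",n,onz(s,*S(*a),z))
for n,a,b in [("knob",(172,204),(634,142)),("ign",(418,195),(379,158)),("NL",(57,298),(742,84)),("NR",(551,268),(246,122)),("BL",(47,130),(772,208)),("BR",(545,102),(243,255))]:
    print(n,tri(ray(t,*T(*a)),ray(s,*S(*b))))
E
```

```text
NL [0.4347 0.1937 0.085 ]
NR [ 0.4559 -0.1995  0.085 ]
BR [ 0.5886 -0.1978  0.085 ]
BL [0.5702 0.202  0.085 ]
knobskirt [0.5073 0.0997 0.111 ]
ign [ 0.5128 -0.0926  0.109 ]
hub [ 0.5473 -0.245   0.104 ]
tip [ 0.557  -0.3335  0.095 ]
pointer [0.452  0.0958 0.1   ]
pipeend [ 0.4078 -0.2605  0.045 ]
S NL [0.4371 0.1978 0.085 ]
S NR [ 0.4583 -0.1987  0.085 ]
S BR [ 0.5823 -0.1892  0.085 ]
S BL [0.5582 0.205  0.085 ]
S skirt [0.511  0.1032 0.111 ]
S ign [ 0.516  -0.0893  0.109 ]
S tip [ 0.5597 -0.3256  0.104 ]
S hub [ 0.551  -0.2456  0.104 ]
S pipeend [ 0.4068 -0.2571  0.045 ]
knob (array([0.5077, 0.1018, 0.1067]), np.float64(0.0037242555615773095))
ign (array([ 0.5131, -0.0914,  0.1052]), np.float64(0.003226833709278118))
NL (array([0.435 , 0.1962, 0.0823]), np.float64(0.004279666501419143))
NR (array([ 0.456 , -0.1999,  0.082 ]), np.float64(0.0006105919616783813))
BL (array([0.5683, 0.2006, 0.1002]), np.float64(0.0017941187137865868))
BR (array([ 0.587 , -0.1917,  0.093 ]), np.float64(0.008711191835137352))
```

```bash
python3 - <<'E'
from h import *
np.set_printoptions(precision=4,suppress=True)
s=get_state(); M=R(s["eef_rot"]); print(M, s["time_s"])
p=np.array([.187,-.649,.227]); 
for t in [(.50,-.36,.227),(.45,-.30,.227)]: print(M.T@(np.array(t)-p))
E
```

```text
[[-0.0003 -0.2771  0.9608]
 [ 0.0007  0.9608  0.2771]
 [-1.      0.0007 -0.0001]] 0.25
[0.0001 0.191  0.3808]
[0.0002 0.2625 0.3494]
```

```bash
python3 -m creep '{"jaw":[1,1,1,1,1,1,1,1,1,1],"translation":[[0.003,0.02,0.03],[0.003,0.027,0.038],[0.003,0.027,0.038],[0.003,0.027,0.038],[0.003,0.027,0.038],[0.003,0.027,0.038],[0.003,0.027,0.038],[0.003,0.027,0.038],[0.003,0.024,0.034],[0,0,0]],"roll":[0,0,0,0,0,0,0,0,0.11,0.11]}' 20
python3 - <<'E'
from h import *
np.set_printoptions(precision=4,suppress=True)
s=get_state(); c=capture("wrist"); print(s); pickle.dump((s,c),open("w1.pkl","wb"))
cv2.imwrite("pics/w1.png",cv2.cvtColor(c["image"],cv2.COLOR_RGB2BGR))
E
```

```text
time_s: 1.25
tcp_pos: [0.442, -0.3299, 0.1993]
eef_rot: [34.5, 90.0, 38.0]
contact_force: [0.1, -0.5, 0.4]
gripper_width: 0.0131
{'time_s': 1.25, 'joints': array([-16.411 ,  10.1192, -17.3138,  -0.0308, -62.5473, -70.0961]), 'qd': array([ -3.3402,  -0.1522,   0.0548,   0.5964,  -0.9217, -59.1243]), 'joint_torque': array([  2.3512, -42.1025,  27.5483,   6.3745,   0.1284,   0.9671]), 'tcp_pos': array([ 0.442 , -0.3299,  0.1993]), 'eef_rot': array([34.4865, 89.9663, 37.9651]), 'contact_force': array([ 0.1285, -0.5093,  0.3689]), 'moment': array([-0.0819,  0.1078, -0.0121]), 'gripper_width': 0.013050753610527467}
```

View pics/w1.png

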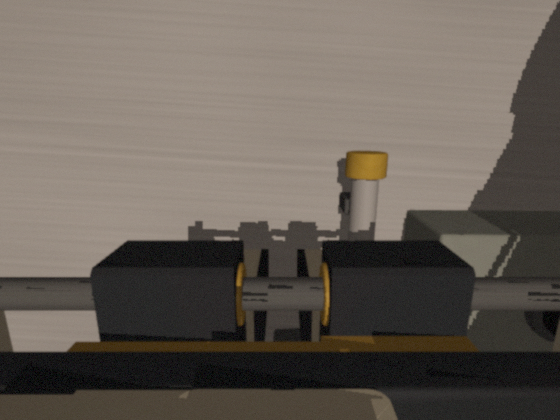

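The wrist view shows only the robot's side of the fingers: the pipe cap is at (367,165) and the deck corner at (405,212). So I'll aim from the top and scene estimates.

```bash
python3 -m creep '{"jaw":[1,1,1,1,1,1,1,1,1,1],"translation":[[0.01,0,0.01],[0.01,0.001,0.012],[0.01,0.001,0.012],[0.015,0.001,0.012],[0.015,0.001,0.012],[0.015,0.001,0.01],[0.015,0.001,0.006],[0.015,0.001,0.002],[0,0,0],[0,0,0]],"roll":[0,0,0,0,0,0,0,0,0,0]}' 20
python3 - <<'E'
from h import *
np.set_printoptions(precision=4,suppress=True)
s=get_state(); c=capture("wrist"); print(s["tcp_pos"],s["gripper_width"],R(s["eef_rot"])); pickle.dump((s,c),open("w2.pkl","wb"))
t=capture("top");q=capture("scene")
a=np.hstack([cv2.resize(t["image"][140:260,330:450],None,fx=3.3,fy=3.3),cv2.resize(q["image"][150:270,100:220],None,fx=3.3,fy=3.3)])
cv2.imwrite("pics/m2.png",cv2.cvtColor(a,cv2.COLOR_RGB2BGR))
cv2.imwrite("pics/w2.png",cv2.cvtColor(c["image"],cv2.COLOR_RGB2BGR))
E
```

```text
time_s: 2.3
tcp_pos: [0.5148, -0.3216, 0.0941]
eef_rot: [170.9, 89.9, 174.4]
contact_force: [0.3, -0.8, 0.3]
gripper_width: 0.0007
[ 0.5148 -0.3216  0.0941] 0.0006658691279846813 [[-0.0011 -0.061   0.9981]
 [ 0.0001  0.9981  0.061 ]
 [-1.      0.0002 -0.0011]]
```

View pics/m2.png

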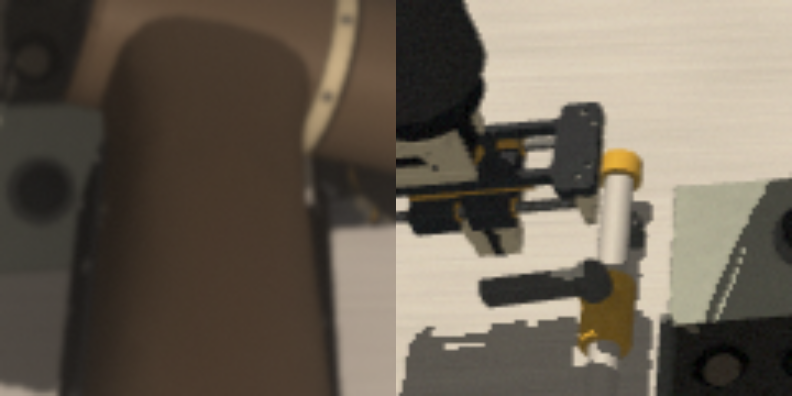

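View pics/w2.png

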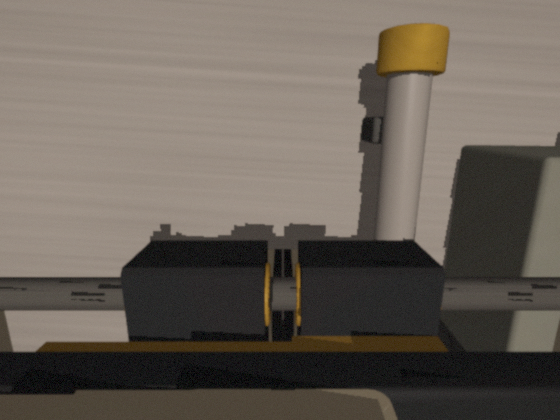

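The scene view shows the closed fingers on the robot's side of the lever, clear of it. I'll start the sweep.

```bash
python3 -m creep '{"jaw":[1,1,1,1,1,1,1,1,1,1],"translation":[[0.004,0,0.01],[0.003,0,0.01],[0,0,0.008],[0,0,0.008],[0,0.0018,0.0068],[0,0.0018,0.0068],[0,0.0035,0.006],[0,0.0035,0.006],[0,0.005,0.005],[0,0.005,0.005]],"roll":[0,0,0,0,0,0,0,0,0,0]}' 20
python3 -m creep '{"jaw":[1,1,1,1,1,1,1,1,1,1],"translation":[[0,0.006,0.0035],[0,0.006,0.0035],[0,0.0068,0.0018],[0,0.0068,0.0018],[0,0.003,0],[0,0.001,0],[0,0,0],[0,0,0],[0,0,0],[0,0,0]],"roll":[0,0,0,0,0,0,0,0,0,0]}' 20
python3 - <<'E'
from h import *
q=capture("scene");t=capture("top")
a=np.hstack([cv2.resize(t["image"][140:260,330:450],None,fx=3.3,fy=3.3),cv2.resize(q["image"][170:290,100:220],None,fx=3.3,fy=3.3,interpolation=2)])
cv2.imwrite("pics/m3.png",cv2.cvtColor(a,cv2.COLOR_RGB2BGR))
E
```

```text
time_s: 3.45
tcp_pos: [0.5855, -0.2963, 0.0875]
eef_rot: [-156.8, 90.0, -153.3]
contact_force: [-3.2, -2.3, -0.6]
gripper_width: 0.0001
time_s: 4.45
tcp_pos: [0.5942, -0.2714, 0.088]
eef_rot: [-84.8, 89.7, -81.4]
contact_force: [0.1, -29.3, -8.8]
gripper_width: 0.0005
```

View pics/m3.png

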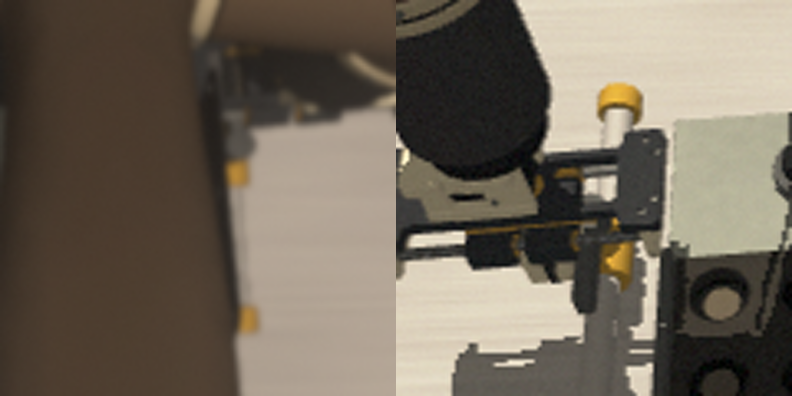

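The lever is seated on its stop with a 29 N push, and in the scene view it points along the pipe. I'll back off and move to look at the knob and igniter.

```bash
python3 -m creep '{"jaw":[1,1,1,1,1,1,1,1,1,1],"translation":[[0,-0.01,0],[0,-0.02,0],[-0.04,0,0],[-0.045,0,0],[-0.045,0.01,0.003],[0,0.03,0.003],[0,0.04,0.003],[0,0.045,0.003],[0,0.045,0.003],[0,0.045,0.003]],"roll":[0,0,0,0,0,0,0,0,0,0]}' 20
python3 - <<'E'
from h import *
s=get_state();q=capture("scene");t=capture("top")
a=np.hstack([cv2.resize(t["image"][120:240,330:450],None,fx=3.3,fy=3.3),cv2.resize(q["image"][170:290,100:220],None,fx=3.3,fy=3.3,interpolation=2)])
cv2.imwrite("pics/m4.png",cv2.cvtColor(a,cv2.COLOR_RGB2BGR))
E
python3 -m creep '{"jaw":[1,1,1,1,1,0.5,0,0,0,0],"translation":[[0,0.045,0.003],[0,0.045,0.003],[0,0.045,0.003],[0,0.03,0.003],[0,0.015,0],[0,0,0],[0,0,0],[0,0,0],[0,0,0],[0,0,0]],"roll":[0,0,0,0,0,0,0,0,0,0]}' 20
python3 - <<'E'
from h import *
s=get_state();c=capture("wrist"); pickle.dump((s,c),open("w5.pkl","wb")); print(s["tcp_pos"],s["eef_rot"],s["gripper_width"])
cv2.imwrite("pics/w5.png",cv2.cvtColor(c["image"],cv2.COLOR_RGB2BGR))
t=capture("top");cv2.imwrite("pics/t5.png",cv2.cvtColor(t["image"],cv2.COLOR_RGB2BGR))
E
```

```text
time_s: 5.55
tcp_pos: [0.601, -0.0782, 0.2182]
eef_rot: [21.5, 89.9, 25.0]
contact_force: [1.1, 0.9, -0.1]
gripper_width: 0.0004
time_s: 6.65
tcp_pos: [0.6018, 0.0988, 0.2176]
eef_rot: [37.2, 90.0, 40.6]
contact_force: [0.8, 0.6, -1.4]
gripper_width: 0.0347
[0.60180147 0.09876209 0.21764459] [37.16598104 89.9936976  40.58125605] 0.03468620621890944
```

View pics/m4.png

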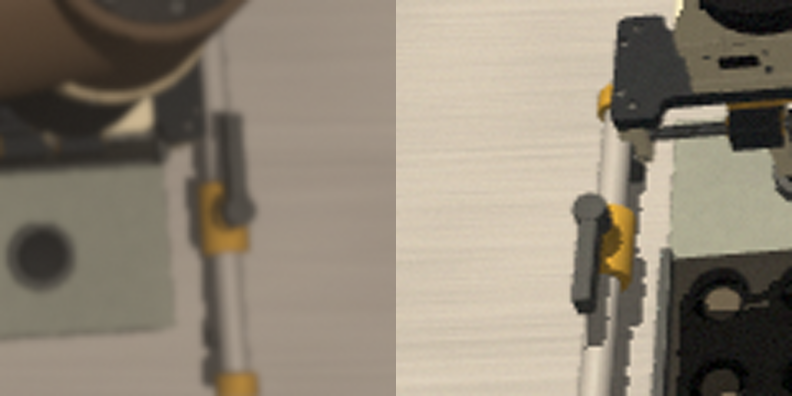

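View pics/w5.png

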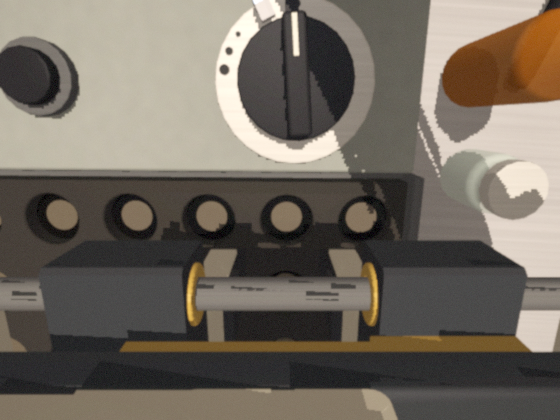

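View pics/t5.png

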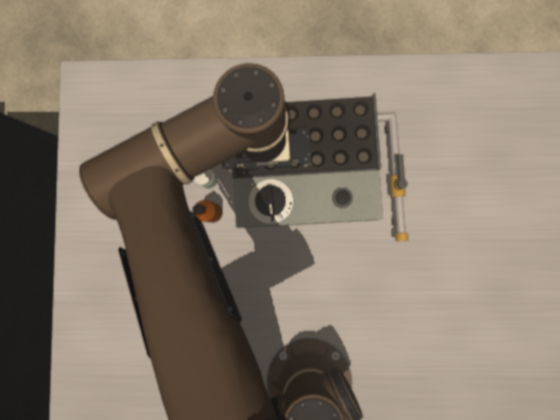

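The lever lies along the pipe in both views. In the wrist view the knob skirt is centred at (296,76), its bar runs from about (293,12) to (299,135), and the igniter is at (24,75).

```bash
python3 - <<'E'
from h import *
np.set_printoptions(precision=4,suppress=True)
s,c=pickle.load(open("w5.pkl","rb"))
T=np.eye(4);T[:3,:3]=R(s["eef_rot"]);T[:3,3]=s["tcp_pos"]; C=T@c["tool_from_camera"]
print(T[:3,:3])
for n,u,v,z in [("skirt",296,76,.111),("skirtL",238,76,.111),("skirtR",354,76,.111),("barp",293,12,.137),("barf",299,132,.137),("ign",23,75,.109),("deckBL",421,174,.108)]: print(n,onz(c,u,v,z,C))
E
python3 - <<'E'
import cv2
a=cv2.imread("pics/w5.png");cv2.imwrite("pics/w5z.png",cv2.resize(a[0:200,0:400],None,fx=2,fy=2,interpolation=2))
E
```

```text
[[ 0.0001 -0.0596  0.9982]
 [ 0.0001  0.9982  0.0596]
 [-1.      0.0001  0.0001]]
skirt [0.5016 0.1019 0.111 ]
skirtL [0.504  0.0614 0.111 ]
skirtR [0.4991 0.1423 0.111 ]
barp [0.4685 0.0968 0.137 ]
barf [0.5387 0.1055 0.137 ]
ign [ 0.5123 -0.09    0.109 ]
deckBL [0.5649 0.2013 0.108 ]
```

View pics/w5z.png

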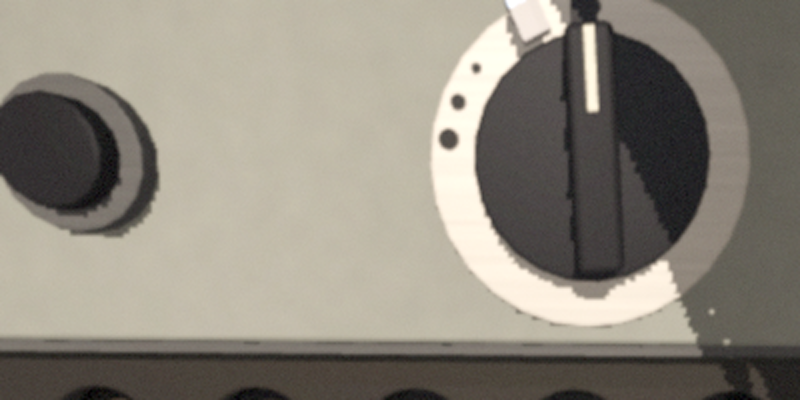

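```bash
python3 - <<'E'
from h import *
np.set_printoptions(precision=4,suppress=True)
s=get_state();t=capture("top");q=capture("scene")
a=np.hstack([cv2.resize(t["image"][150:250,180:280],None,fx=4,fy=4,interpolation=2),cv2.resize(cv2.imread("pics/scene0.png")[150:250,340:440][:,:,::-1],None,fx=4,fy=4,interpolation=2)])
cv2.imwrite("pics/m6.png",cv2.cvtColor(a,cv2.COLOR_RGB2BGR))
print(tri(ray(t,201,210),ray(q,375,183)), onz(t,214,211,.0), onz(q,366,226,0))
print(s["tcp_pos"],s["gripper_width"])
M=R(s["eef_rot"]); print(M.T@(np.array([.506,.101,.16])-s["tcp_pos"]))
E
```

```text
(array([0.4781, 0.2753, 0.1764]), np.float64(0.010292862276412275)) [0.4843 0.2721 0.    ] [0.4824 0.2899 0.    ]
[0.6018 0.099  0.2176] 0.041245643331511296
[ 0.0576  0.0077 -0.0955]
```

View pics/m6.png

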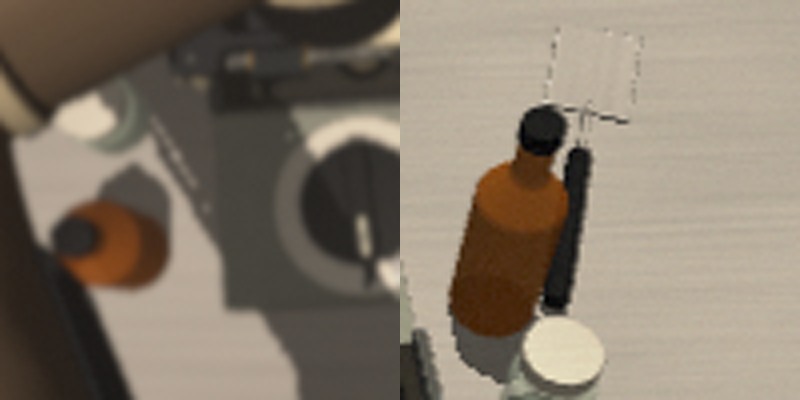

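```bash
python3 -m creep '{"jaw":[0,0,0,0,0,0,0,0,0,0],"translation":[[0,0,-0.01],[0,0.001,-0.02],[0,0.0015,-0.025],[0,0.002,-0.02],[0,0.002,-0.012],[0,0.0012,-0.0085],[0.015,0,0],[0.02,0,0],[0.015,0,0],[0.008,0,0]],"roll":[0,0,0,0,0,0,-0.03,-0.034,0,0]}' 10
python3 - <<'E'
from h import *
np.set_printoptions(precision=4,suppress=True)
s=get_state();c=capture("wrist");t=capture("top");q=capture("scene")
print(s["tcp_pos"],s["gripper_width"],s["contact_force"]);print(R(s["eef_rot"]))
cv2.imwrite("pics/w7.png",cv2.cvtColor(c["image"],cv2.COLOR_RGB2BGR))
a=np.hstack([cv2.resize(t["image"][150:250,220:320],None,fx=4,fy=4,interpolation=2),cv2.resize(q["image"][150:250,250:350],None,fx=4,fy=4,interpolation=2)])
cv2.imwrite("pics/m7.png",cv2.cvtColor(a,cv2.COLOR_RGB2BGR))
E
```

```text
time_s: 7.85
tcp_pos: [0.5055, 0.1014, 0.1583]
eef_rot: [-159.1, 89.9, -151.9]
contact_force: [-0.6, -0.7, 0.0]
gripper_width: 0.0438
[0.5055 0.1014 0.1583] 0.043797918275669236 [-0.5568 -0.7354  0.0413]
[[-0.0014 -0.1244  0.9922]
 [-0.0008  0.9922  0.1244]
 [-1.     -0.0006 -0.0015]]
```

View pics/w7.png

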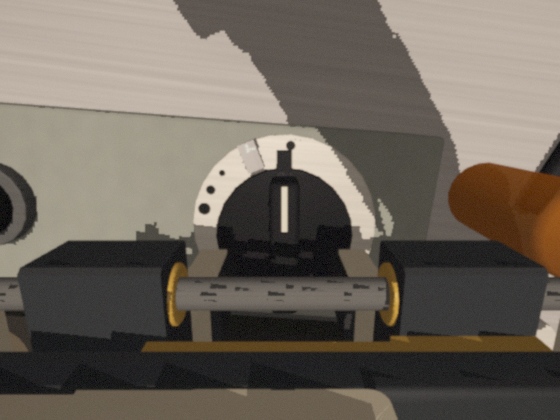

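View pics/m7.png

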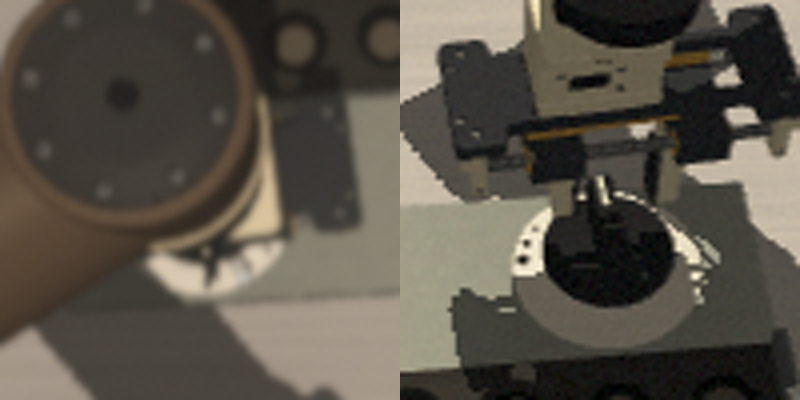

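The bar is vertical in the image at u≈285, midway between the fingers at 282. I'll check the fore-aft position from the pointer end at v≈175.

```bash
python3 - <<'E'
from h import *
np.set_printoptions(precision=4,suppress=True)
s=get_state();c=capture("wrist")
T=np.eye(4);T[:3,:3]=R(s["eef_rot"]);T[:3,3]=s["tcp_pos"]; C=T@c["tool_from_camera"]
a=cv2.imread("pics/w7.png");cv2.imwrite("pics/w7z.png",cv2.resize(a[120:250,180:390],None,fx=3.5,fy=3.5,interpolation=2))
Ti=np.linalg.inv(T)
for n,u,v,z in [("barp",285,176,.137),("skirtL",217,232,.111),("skirtR",352,232,.111),("skirttop",285,167,.111),("bezL",193,222,.086),("bezR",376,222,.086),("beztop",285,133,.086)]: 
  p=onz(c,u,v,z,C);print(n,p,Ti[:3,:3]@p+Ti[:3,3])
E
```

```text
barp [0.4637 0.0973 0.137 ] [ 0.0225  0.0011 -0.0426]
skirtL [0.5069 0.0612 0.111 ] [ 0.0485 -0.0401 -0.0041]
skirtR [0.4966 0.1428 0.111 ] [ 0.0485  0.0422 -0.0043]
skirttop [0.4624 0.0973 0.111 ] [ 0.0485  0.0013 -0.0438]
bezL [0.5104 0.0407 0.086 ] [ 0.0735 -0.0609 -0.0032]
bezR [0.4948 0.1638 0.086 ] [ 0.0735  0.0633 -0.0034]
beztop [0.4442 0.0951 0.086 ] [ 0.0735  0.0014 -0.0622]
```

View pics/w7z.png

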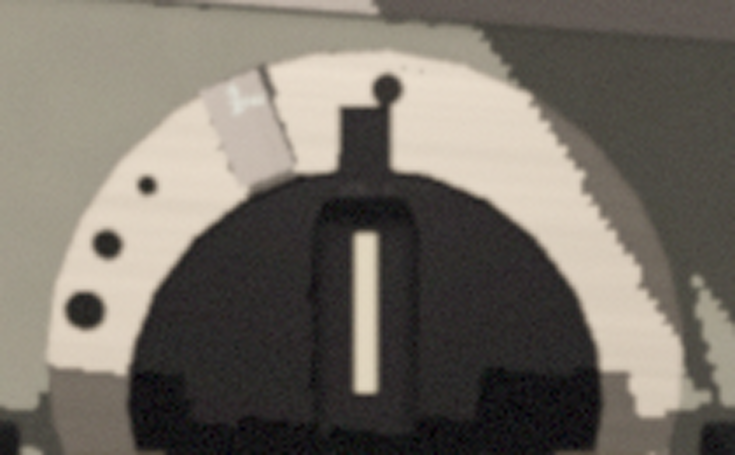

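The pointer-end and skirt fits put the knob axis within about 1 mm of the TCP line. I'll lower around the bar and grip.

```bash
python3 -m creep '{"jaw":[0,0,0,0,0,1,1,1,1,1],"translation":[[0.01,0.001,0],[0.012,0,0],[0.012,0,0],[0.008,0,0],[0.003,0,0],[0,0,0],[0,0,0],[0,0,0],[0,0,0],[0,0,0]],"roll":[0,0,0,0,0,0,0,0,0,0]}' 20
python3 -m creep '{"jaw":[1,1,1,1,1,1,1,1,1,1],"translation":[[0.002,0,0],[0.003,0,0],[0.003,0,0],[0.003,0,0],[0.003,0,0],[0.001,0,0],[0,0,0],[0,0,0],[0,0,0],[0,0,0]],"roll":[0,0,0,0,0,0,0,0,0,0]}' 20
python3 -c "
from plant import *
s=get_state();print(s['moment'],s['contact_force'],s['tcp_pos'],s['joints'])"
```

```text
time_s: 9.05
tcp_pos: [0.5061, 0.1024, 0.115]
eef_rot: [-7.9, 90.0, -0.8]
contact_force: [0.7, -0.2, 2.2]
gripper_width: 0.0161
time_s: 10.05
tcp_pos: [0.5073, 0.1026, 0.1027]
eef_rot: [-2.3, 89.8, 4.9]
contact_force: [-6.8, -2.2, 25.7]
gripper_width: 0.016
[-1.18722834  2.26116057 -0.03827388] [-6.80032312 -2.24611997 25.66873598] [0.50733994 0.10255418 0.1026883 ] [  33.25990381   12.51704961  -28.7416329     0.13953458  -48.54764947
 -116.12247685]
```

It's fully pressed: 25.7 N against the 12 N needed. Turning anticlockwise while held in.

```bash
python3 -m creep '{"jaw":[1,1,1,1,1,1,1,1,1,1],"translation":[[0,0,0],[0,0,0],[0,0,0],[0,0,0],[0,0,0],[0,0,0],[0,0,0],[0,0,0],[0,0,0],[0,0,0]],"roll":[-0.05,-0.08,-0.1,-0.1,-0.1,-0.1,-0.1,-0.1,-0.1,-0.1]}' 20
python3 -c "
from h import *
s=get_state();print(s['moment'],s['contact_force'],s['tcp_pos'],s['joints'][5]);M=R(s['eef_rot']);print(np.degrees(np.arctan2(M[1,2],M[0,2])))"
```

```text
time_s: 11.05
tcp_pos: [0.5068, 0.1034, 0.1027]
eef_rot: [-32.6, 89.8, 28.1]
contact_force: [-11.4, 2.6, 27.8]
gripper_width: 0.0159
[ 1.17432496  4.30815101 -0.10562864] [-11.38078934   2.55339189  27.77855838] [0.50675787 0.1034018  0.10267666] -62.60702085155715
60.72438800490504
```

```bash
python3 -m creep '{"jaw":[1,1,1,1,1,1,1,1,1,1],"translation":[[0,0.0005,0],[0,0.0005,-0.0005],[0,0,0],[0,0,0],[0,0,0],[0,0,0],[0,0,0],[0,0,0],[0,0,0],[0,0,0]],"roll":[-0.1,-0.1,-0.1,-0.08,-0.06,-0.03,0,0,0,0]}' 20
python3 -c "
from h import *
s=get_state();print(s['moment'],s['contact_force'],s['tcp_pos'],s['joints'][5]);M=R(s['eef_rot']);print(np.degrees(np.arctan2(M[1,2],M[0,2])))"
```

```text
time_s: 12.05
tcp_pos: [0.5062, 0.1035, 0.1025]
eef_rot: [-60.5, 89.7, 26.8]
contact_force: [-7.0, 2.0, 22.9]
gripper_width: 0.0168
[ 0.74977013  2.79619295 -0.49188603] [-6.97046361  2.01297896 22.88567289] [0.50623939 0.10352967 0.10246867] -36.016260517735624
87.38007141449971
```

The wrist moment has risen to 0.49 N m and the turn angle matches the stop. I'll open slightly and lift slowly so the knob springs out.

```bash
python3 -m creep '{"jaw":[0.4,0.4,0.4,0.4,0.4,0.4,0.4,0.4,0.4,0.4],"translation":[[0,0,0],[0,0,0],[0,0,0],[-0.004,0,0],[-0.005,0,0],[-0.006,0,0],[-0.01,0,0],[-0.015,0,0],[-0.02,0,0],[-0.03,0,0]],"roll":[0,0,0,0,0,0,0,0,0,0]}' 20
python3 -c "
from h import *
s=get_state();print(s['moment'],s['contact_force'],s['tcp_pos'],s['joints'],s['gripper_width'])"
```

```text
time_s: 13.05
tcp_pos: [0.5033, 0.102, 0.1892]
eef_rot: [114.7, 89.8, -157.9]
contact_force: [0.7, 0.0, 0.9]
gripper_width: 0.0261
[ 0.1162208  -0.01896292 -0.01718637] [0.69653506 0.04917978 0.88099239] [0.50326781 0.10196076 0.18915622] [ 3.33519608e+01  7.11502506e+00 -2.24052327e+01 -4.89815201e-02
 -6.06935008e+01 -3.59804911e+01] 0.026133211912204145
```

```bash
python3 -m creep '{"jaw":[0.4,0.4,0.4,0.4,0.4,0.4,0.4,0.4,0.4,0.4],"translation":[[-0.02,0,0],[-0.01,0,0],[0,0,0],[0,0,0],[0,0,0],[0,0,0],[0,0,0],[0,0,0],[0,0,0],[0,0,0]],"roll":[0.1,0.145,0.149,0.149,0.149,0.149,0.149,0.149,0.149,0.149]}' 20
python3 -m creep '{"jaw":[0.4,0.4,0.4,0.4,0.4,0.4,0.4,0.4,0.4,0.4],"translation":[[0,-0.02,0.02],[0,-0.02,0.02],[0,-0.02,0.02],[0,-0.02,0.02],[0,-0.015,0.02],[0,0,0],[0,0,0],[0,0,0],[0,0,0],[0,0,0]],"roll":[0.05,0,0,0,0,0,0,0,0,0]}' 20
python3 - <<'E'
from h import *
np.set_printoptions(precision=4,suppress=True)
s=get_state();c=capture("wrist"); pickle.dump((s,c),open("w9.pkl","wb")); print(s["tcp_pos"],s["gripper_width"]);print(R(s["eef_rot"]))
cv2.imwrite("pics/w9.png",cv2.cvtColor(c["image"],cv2.COLOR_RGB2BGR))
E
```

```text
time_s: 14.05
tcp_pos: [0.5041, 0.1023, 0.2196]
eef_rot: [-174.6, 89.9, -169.9]
contact_force: [0.2, -0.1, 0.4]
gripper_width: 0.0265
time_s: 15.05
tcp_pos: [0.6088, 0.013, 0.22]
eef_rot: [26.9, 90.0, 29.1]
contact_force: [-0.3, -0.7, 0.7]
gripper_width: 0.0262
[0.6088 0.013  0.22  ] 0.026162007359948048
[[ 0.0004 -0.0386  0.9993]
 [ 0.0002  0.9993  0.0386]
 [-1.      0.0002  0.0004]]
```

View pics/w9.png

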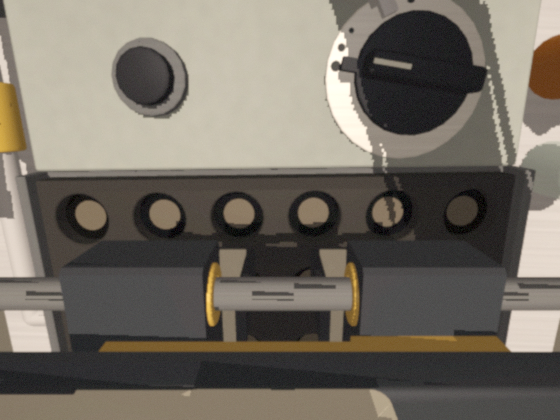

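The knob's pointer now lies to the left, from (343,67) to (483,78), at the largest flame dot. The igniter button is at (144,74) in its housing ring.

```bash
python3 - <<'E'
from h import *
np.set_printoptions(precision=4,suppress=True)
s,c=pickle.load(open("w9.pkl","rb"))
T=np.eye(4);T[:3,:3]=R(s["eef_rot"]);T[:3,3]=s["tcp_pos"]; C=T@c["tool_from_camera"]
a=onz(c,343,66,.137,C);b=onz(c,484,78,.137,C);d=b-a
print(a,b,np.linalg.norm(d),"angle",np.radians(np.degrees(np.arctan2(d[1],d[0]))-3.1),(a+b)/2)
for n,u,v,z in [("ign",144,74,.109),("ignL",116,74,.109),("ignR",172,74,.109),("wl",36,172,.108),("wr",521,170,.108)]: print(n,onz(c,u,v,z,C))
im=cv2.imread("pics/w9.png");cv2.imwrite("pics/w9z.png",np.hstack([cv2.resize(im[20:130,90:210],None,fx=3.3,fy=3.3,interpolation=2),cv2.resize(im[0:110,310:430],None,fx=3.3,fy=3.3,interpolation=2)]))
E
```

```text
[0.5043 0.0468 0.137 ] [0.5078 0.1371 0.137 ] 0.09039677597833132 angle 1.4774427629624025 [0.5061 0.0919 0.137 ]
ign [ 0.5112 -0.0896  0.109 ]
ignL [ 0.512  -0.1094  0.109 ]
ignR [ 0.5104 -0.0697  0.109 ]
wl [ 0.5846 -0.1765  0.108 ]
wr [0.5684 0.1928 0.108 ]
```

View pics/w9z.png

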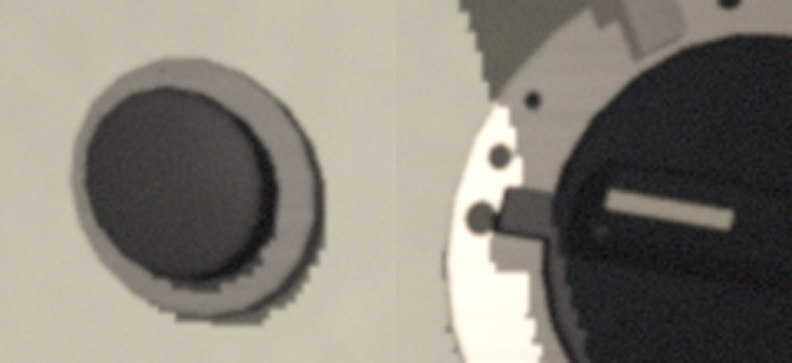

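The white line gives a knob angle of about 1.40 rad and the knob is out. The housing sits about 11 mm below the button top, so closed fingers can press it in. Igniter next.

```bash
python3 -m creep '{"jaw":[1,1,1,1,1,1,1,1,1,1],"translation":[[0,-0.01,-0.01],[0,-0.02,-0.02],[0,-0.02,-0.02],[0,-0.02,-0.02],[0,-0.02,-0.02],[0.01,-0.009,-0.01],[0.02,0,0],[0.03,0,0],[0.02,0,0],[0,0,0]],"roll":[0,0,0,0,0,0,0,0,0,0]}' 20
python3 - <<'E'
from h import *
np.set_printoptions(precision=4,suppress=True)
s=get_state();c=capture("wrist");t=capture("top");q=capture("scene")
print(s["tcp_pos"],s["gripper_width"],s["contact_force"])
a=np.hstack([cv2.resize(c["image"],(400,300)),cv2.resize(q["image"][150:250,180:313],(400,300),interpolation=2)])
cv2.imwrite("pics/m10.png",cv2.cvtColor(a,cv2.COLOR_RGB2BGR))
E
```

```text
time_s: 16.1
tcp_pos: [0.5105, -0.0907, 0.1373]
eef_rot: [-178.5, 89.7, -176.4]
contact_force: [-0.3, -0.7, 0.1]
gripper_width: 0.0002
[ 0.5105 -0.0907  0.1373] 0.00022096500392756904 [-0.3435 -0.6956  0.1374]
```

View pics/m10.png

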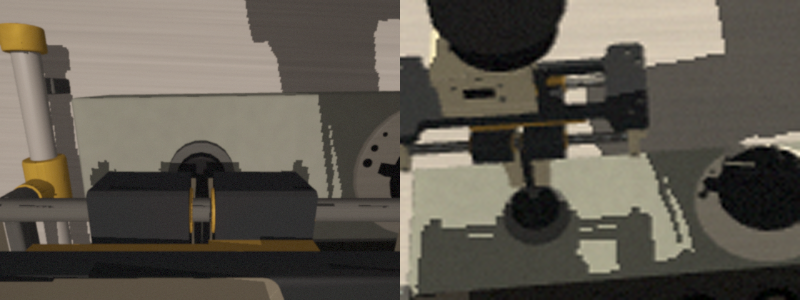

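The fingers are centred over the button. Pressing.

```bash
python3 -m creep '{"jaw":[1,1,1,1,1,1,1,1,1,1],"translation":[[0.01,0,0],[0.012,0,0],[0.004,0,0],[0.003,0,0],[0.003,0,0],[0.003,0,0],[0.003,0,0],[0.001,0,0],[0,0,0],[0,0,0]],"roll":[0,0,0,0,0,0,0,0,0,0]}' 20
```

```text
time_s: 17.25
tcp_pos: [0.5128, -0.0904, 0.1013]
eef_rot: [-77.1, 90.0, -74.9]
contact_force: [-4.4, 1.7, 10.0]
gripper_width: 0.0002
```

```bash
python3 -m creep '{"jaw":[1,1,1,1,1,1,1,1,1,1],"translation":[[0.001,0,0],[0.001,0,0],[0.001,0,0],[0.001,0,0],[0,0,0],[0,0,0],[0,0,0],[0,0,0],[0,0,0],[0,0,0]],"roll":[0,0,0,0,0,0,0,0,0,0]}' 20
```

```text
time_s: 18.25
tcp_pos: [0.5131, -0.0905, 0.1007]
eef_rot: [-24.4, 89.9, -22.1]
contact_force: [-17.8, 5.7, 43.0]
gripper_width: 0.0003
```

The force climbed to 43 N with almost no further travel, at z = 0.1007 against an expected 0.101, so the button is at its stop. Releasing and retreating.

```bash
python3 -m creep '{"jaw":[1,1,1,1,1,1,1,1,1,1],"translation":[[-0.004,0,0],[-0.006,0,0],[-0.01,0,0],[-0.02,0,0],[-0.03,0,0],[-0.03,0,0.01],[-0.02,0,0.02],[0,0,0.03],[0,0,0.03],[0,0,0.01]],"roll":[0,0,0,0,0,0,0,0,0,0]}' 20
python3 -m creep '{"jaw":[1,1,1,1,1,1,1,1,1,1],"translation":[[0,0.015,0],[0,0.02,0],[0,0.02,0],[0,0.02,0],[0,0.015,0],[0,0,0],[0,0,0],[0,0,0],[0,0,0],[0,0,0]],"roll":[0,0,0,0,0,0,0,0,0,0]}' 20
python3 - <<'E'
from h import *
np.set_printoptions(precision=4,suppress=True)
s=get_state();print(s["tcp_pos"],s["contact_force"],np.abs(s["qd"]).max())
for n in("wrist","top","scene"):
    c=capture(n);cv2.imwrite(f"pics/f_{n}.png",cv2.cvtColor(c["image"],cv2.COLOR_RGB2BGR))
    if n=="wrist":
        pickle.dump((s,c),open("wf.pkl","wb"))
a,b=cv2.imread("pics/f_wrist.png"),cv2.imread("pics/f_scene.png")
cv2.imwrite("pics/ff.png",np.hstack([cv2.resize(a,(400,300)),cv2.resize(b,(400,300))]))
E
```

```text
time_s: 19.25
tcp_pos: [0.6153, -0.0863, 0.2162]
eef_rot: [-14.1, 90.0, -11.9]
contact_force: [-0.5, -0.3, -0.5]
gripper_width: 0.0005
time_s: 20.25
tcp_pos: [0.6095, 0.0029, 0.2166]
eef_rot: [-158.4, 90.0, -156.3]
contact_force: [0.7, -0.5, -0.9]
gripper_width: 0.0002
[0.6095 0.0029 0.2166] [ 0.6917 -0.5031 -0.9315] 0.09962100182701421
```

View pics/ff.png

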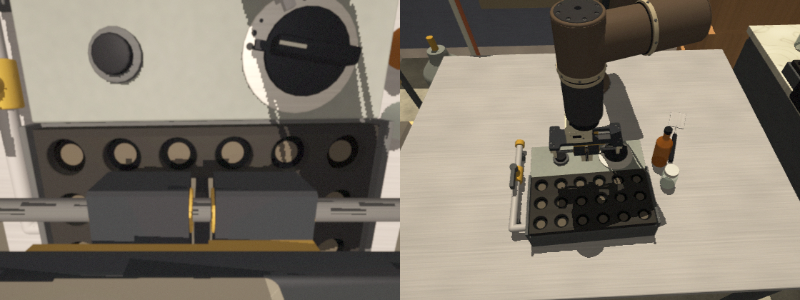

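View pics/f_top.png

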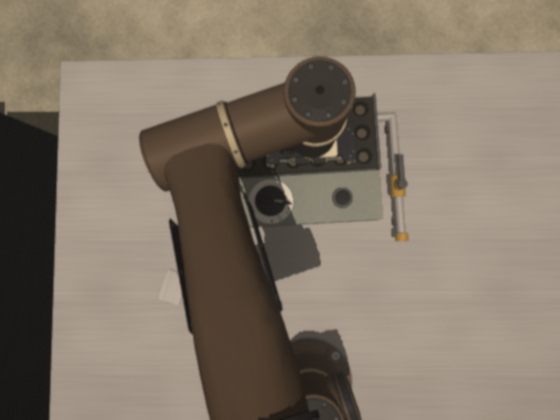

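View pics/f_wrist.png

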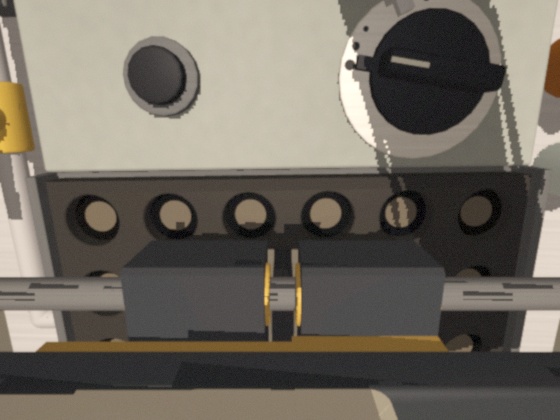

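The final pictures show the lever along the pipe (top view, about (402,184) to (400,154)). The knob pointer is at the big dot (350,65), the igniter is back out at (157,75), and the bottle, jar and turner haven't moved. Nothing is touching the robot, so I'm handing in.

```bash
python3 -c "
from plant import *
print(close_job())"
```

```text
the job is handed in; nothing more can be done
None
```

The griddle is lit as asked, in the order asked, and the job was handed in at about 20 s; no verdict was reported.

- **Gas cock:** I swept the lever round with closed fingers until it met its end stop, with about 29 N at the wrist. The last pictures show it lying along the pipe.
- **Burner knob:** I gripped the bar and pushed it in until the force reached 26 N (12 N is needed for fully in). I held it there while turning it to its stop, then opened the fingers and lifted off. The white line measured about 1.40 rad, with the pointer at the largest flame dot. A cruder measurement from the bar's ends gave 1.48 rad. I discounted it because the pixels I picked for the pointer end took in the rim tooth. I judged the knob to be fully out from the pictures; its height was not measured.
- **Igniter:** The first press gave only 10 N at z = 0.1013, so I pressed further until the force rose to 43 N at z = 0.1007, which is the button's stop. That is higher than was needed, but it was on the fingertips. I then let go, and the button looks out again.

In the last pictures, the bottle and jar are in place by eye. The arm hid part of the turner from above, but the visible part had not moved. At hand-in the robot was clear of everything, with wrist force under 1.5 N.

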